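# Put the budgie rattle away behind the bird-proof catch

### The job

Put the orange rattle away in the upper drawer of the plastic drawer unit: reach through the gap behind the drawer front, hold the orange sprung catch down and pull the drawer well open, lay the rattle gently inside on the drawer floor, then push the drawer fully shut so that the catch springs back up and locks. Leave the steel cup, the ramekin and the bamboo swing where they are.

Things in the scene. Friction and masses are not known exactly. Their poses are not given: they have to be found in the camera images.
- unit: fixed plastic unit of two drawers, 260 deep (x), 300 wide (y), 194 high, pale grey with teal fronts; origin under its middle. The fronts face the robot (unit's -x), turned up to 11 degrees; their back faces are at x = -130, 12 thick. The lower one is bolted shut. A birch nest box with overhanging dark roof is fixed on top.
- gap (a point): middle of the finger gap, at the level of the unit's top (194 above the table), fixed to the unit, axes as the unit's. Seen from above the gap with the drawer shut is 50 long (x) and 110 wide (y), open down to the catch.
- roof_edge (a point): middle of the nest box roof's lower front edge, 280 above the table, 34 mm behind the drawer front's back face; the roof is 250 wide (y), 12 thick, and overhangs the gap; the box wall is 21 mm behind this edge. A gripper must lean to reach into the gap: fingers forward and down, its body back towards the robot.
- drawer (a joint): opening of the upper drawer in m along the unit's -x: 0 shut, 0.15 fully open; light friction (about 1 N). When locked it has only about 2 mm of play.
- front_top (a point): top edge of the upper drawer's front, at the middle of its width, on the back face of the front; moves with the drawer; axes as the unit's. The front is 296 wide, 68 high and 12 thick, and its top edge is 184 above the table. No handle: it is pulled by a finger hooked behind its top edge.
- catch (a joint): how far the catch is pressed down, m: 0 up (sprung), 0.012 at its stop. The drawer is free once pressed 0.006 or more; the spring takes about 2 N to start, 4.6 N at the stop. Keep it pressed until the drawer has come about 15 mm. It is bevelled: pushing the drawer shut (about 5 N) snaps it home by itself.
- catch_pad (a point): top face of the orange catch plate, 22 mm behind the drawer front's back face and 8 mm below the front's top edge, half-way along the plate's width. The plate is 60 wide (y); in x it lies open in the gap from 19 mm before to 28 mm beyond this point. Moves with drawer and catch; axes as the unit's, z up.
- drawer_in (a point): on the upper drawer's inner floor (122 above the table), 68 mm behind the drawer front, 50 mm right (-y) of the drawer's middle: a free place when open. Moves with the drawer; axes as the unit's. Inside it is 226 long (x), 272 wide (y), walls 40 high; the catch hangs over the left part only, 90 to 150 mm left (+y) of this point.
- rattle_center (a point): centre of the loose orange rattle, a dumb-bell 110 long (x) lying flat on the table: two square heads 32 long, 36 wide, 34 high, with yellow bands, and between them a round handle 20 thick, 46 long along x; the centre is 17 above what it lies on. About 60 g.
- cup: stainless steel feeding cup, open, 84 across, 45 high; origin under its middle. Bystander.
- ramekin: beige ceramic ramekin, open, 84 across, 45 high; origin under its middle. Bystander.
- swing: bamboo budgie swing lying flat, about 80 (x) x 112 (y), 12 high; origin near its middle on the table. Bystander.
There are look-alikes about, which are no part of the job. Of the things that look like the part that bears rattle_center, the largest one is meant.

How it is judged:
By the outcome, as a careful person would: the job done as asked, in the order asked, and still so for the second after the job is handed in, with the robot touching nothing.
It also fails if it takes over 64 s, if anything falls off the work surface, if the arm or the gripper's body presses on something with over 40 N, if the wrist force passes 120 N, or if a joint passes its speed limit or range.

### The arm

A 6-joint arm with a two-finger parallel gripper is mounted at the origin on the work surface. World frame = base frame: x ahead of the robot, y to its left, z up, the work surface at z = 0. Lengths are in mm, angles in rad, forces in N, time in s.
With the tool pointing down it reaches from about 300 to 775 mm from the base axis. Payload 14.6 kg.
Tool frame: the origin (TCP) lies at the very end of the fingers, on their centre line; the grasp point (between the pads) lies 19 mm behind it (manip.pinch_z is the z of the grasp point in the tool frame, in mm); z points along the fingers, y is the line along which they close (so a half turn about z gives the same grasp; the last joint's range is limited). The gripper opens to 85 mm and grips with 20 to 120 N. Pads are 22 mm wide; open, the fingers measure 114 mm over their backs; the gripper's body (76 mm by 85 mm) begins 54 mm behind the grasp point. The pads swing forward as they close: fully open they stand 13 mm farther back than shut.
Start: joints at [-1.194, 0.3, 1.521, -0, 1.321, -0.067], TCP at [236.148, -496.713, 210.081] pointing down, gripper open.
Joint ranges: [-3.03, 3.03], [-0.79, 2.21], [0.23, 2.52], [-1.04, 4.18], [0, 3.07], [-2.55, 2.55]. Speed limits (rad/s): [2.22, 2.22, 2.57, 3.14, 3.14, 3.14].

### API

Orientations are given as a rotation vector (axis times angle).
In Python, from cell import observe, grab_frame, calibration, job_done, manip gives the robot as it stands.
- The arm moves only by the shell command python3 -m jog 'ROWS'. ROWS is text: rows parted by semicolons, each of 5 numbers parted by spaces: the finger opening in mm, from 0 to 85.4, then the shift along the world's x, y, z each as a share of 500 mm, from -1 to 1, then the turn about the world's z as a share of 180 degrees, from -1 to 1. In form: fingers tx ty tz roll; .... A call has 1 to 10 rows; each row shifts and turns the commanded pose from where the row before left it; what a row does not reach is not made up. A row lasts 1/12 s, in which the tool goes at most 41.7 mm and 7.16 degrees, less where a joint would pass 70% of its speed; a pose out of reach is approached as far as the arm can. A call with a number of a shift or a turn outside -1 to 1 is refused whole. A call with a gripper value outside its range is refused whole. The fingers move at their own pace and stop on an object; the grip force is fixed at half the most. Time passes only in rows, so rows that do not move let the fingers close. It gives the time, the measured TCP pose, the force, the opening and the grip force at its end, in the units of the state.
- observe(): the state, without advancing time (a new reading comes with each control period).
- grab_frame(name): name is "scene" or "top" or "wrist"; returns (picture, depth): 420x560x3 uint8, red, green, blue; 420x560 float32, mm along the optical axis (not along the pixel's ray), 0 where there is no reading.
- calibration(name): a dict with "K" (3x3 intrinsics, pixels), "T" (4x4, takes a point from camera to world coordinates); the wrist camera has in their place "hand_eye" (4x4, takes a point from camera to tool coordinates, whose origin is the TCP and whose axes are the flange's). Camera axes: x right, y down, z forward; pixel columns grow to the right and rows downward; lengths in mm; the calibration is good to about 2 mm. A picture is of the moment at which its call begins: read the wrist's pose just before it. calibration takes no time and is no camera call.
- job_done(): hands the job in; it is judged then, once.
The state is a dict: "time": time; "qpos": joint angles; "joint_vel": joint speeds; "joint_torque": joint torques, N m; "tool_pos": TCP position; "orientation": TCP orientation; "force": force on the tool from outside, world axes, zero at the start; "ft_torque": the same for the moment, N m; "grip_width": opening from 0.0 (shut) to 1.0 (fully open); "grip_force": force on a finger pad.
Only numpy, scipy, OpenCV 4.12 (cv2) and the standard library are available. Lean on these libraries where they do the work, as an engineer would, in place of code of your own. Each camera call takes 0.05 s, during which the arm holds its last target. There are 200 camera calls.

## Working session

There is one attempt and no reset: what is moved stays moved. The work goes in short steps, Python scripts to look and compute and a shell command to move; the robot and the scene stay as the last step left them, time stands still between calls to the robot, and variables do not carry over. Pictures are saved under pics/ and viewed, at most 10 in all, crops included, and the job is handed in when it is done.

```bash
mkdir -p pics; ls
cat > h.py <<'E'
import numpy as np, cv2
from cell import observe, grab_frame, calibration, manip
from scipy.spatial.transform import Rotation as R
def look(n):
    s=observe(); im,d=grab_frame(n); c=calibration(n); K=np.array(c["K"])
    if n=="wrist":
        T=np.eye(4); T[:3,:3]=R.from_rotvec(s["orientation"]).as_matrix(); T[:3,3]=s["tool_pos"]; T=T@np.array(c["hand_eye"])
    else: T=np.array(c["T"])
    return im,d,K,T
def cloud(d,K,T):
    v,u=np.indices(d.shape); p=np.stack([(u-K[0,2])/K[0,0]*d,(v-K[1,2])/K[1,1]*d,d],-1)
    return p@T[:3,:3].T+T[:3,3]
def ray(u,v,z,K,T):
    r=T[:3,:3]@np.array([(u-K[0,2])/K[0,0],(v-K[1,2])/K[1,1],1]); return T[:3,3]+r*(z-T[2,3])/r[2]
def save(n,im): cv2.imwrite("pics/"+n,im[:,:,::-1])
E
python3 - <<'E'
from h import *
for n in("scene","top"):
    im,d,K,T=look(n); save(n+"0.png",im); np.savez(n+"0.npz",im=im,d=d,K=K,T=T)
    print(n,T.round(2),K[0,0],(d>0).mean())
print(observe(),manip)
E
```

```text
pics
scene [[-9.3000e-01 -3.5000e-01  1.2000e-01  4.7425e+02]
 [-3.7000e-01  8.8000e-01 -3.1000e-01  3.2609e+02]
 [ 0.0000e+00 -3.3000e-01 -9.4000e-01  1.0982e+03]
 [ 0.0000e+00  0.0000e+00  0.0000e+00  1.0000e+00]] 395.93584236565204 0.9961479591836735
top [[ 1.00000e-02 -9.90000e-01  1.40000e-01  4.42750e+02]
 [-1.00000e+00 -1.00000e-02 -1.00000e-02  5.77300e+01]
 [ 1.00000e-02 -1.40000e-01 -9.90000e-01  1.27496e+03]
 [ 0.00000e+00  0.00000e+00  0.00000e+00  1.00000e+00]] 388.33992272012574 0.9960374149659864
{'time': 0.1, 'qpos': array([-1.19358891e+00,  3.00439323e-01,  1.52152616e+00, -3.49601630e-05,
        1.32073699e+00, -6.65820468e-02]), 'joint_vel': array([-1.64920220e-04, -7.40143062e-04, -3.40836352e-03, -2.88832229e-04,
        5.21708968e-06,  2.34010216e-05]), 'joint_torque': array([ 1.88915437e-03, -5.44375813e+01, -3.62370336e+01, -8.81374922e-05,
        3.03570574e-03,  8.53245666e-06]), 'tool_pos': array([ 236.05837478, -496.49470298,  209.56200246]), 'orientation': array([-3.06350027e+00, -6.91169474e-01,  3.22115719e-04]), 'force': array([0.789042  , 0.44100591, 0.16993945]), 'ft_torque': array([ 0.0400479 , -0.02341159, -0.0102787 ]), 'grip_force': 0.0, 'grip_width': 1.0022100365849096} <Robot object at 0x7fe883238050>
```

View pics/scene0.png

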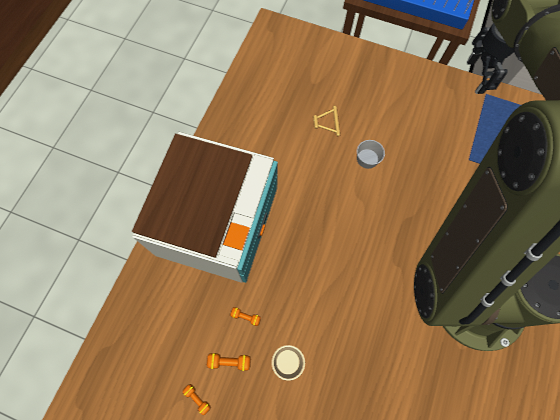

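View pics/top0.png

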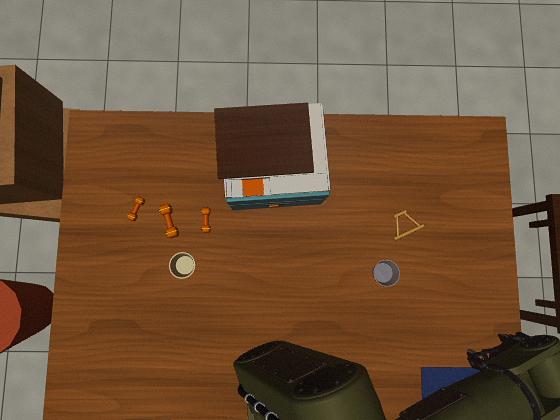

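Top view: three orange dumb-bells at (135,208), (168,220), (206,219). The middle one looks largest. The catch is at (253,187), the teal front runs from (227,203) to (329,199), the ramekin is at (182,265), the cup at (386,273) and the swing at (407,226). I'll measure these and check the dumb-bells in an enlarged crop.

Run:
```python
from h import *
for n in("top","scene"):
    z=np.load(n+"0.npz"); im,d,K,T=z["im"],z["d"],z["K"],z["T"]; P=cloud(d,K,T)
    hsv=cv2.cvtColor(im,cv2.COLOR_RGB2HSV)
    m=cv2.inRange(hsv,(5,200,150),(32,255,255)); m=cv2.morphologyEx(m,cv2.MORPH_CLOSE,np.ones((3,3)))
    k,l,st,c=cv2.connectedComponentsWithStats(m)
    print(n)
    for i in range(1,k):
        if st[i,4]<25: continue
        q=P[l==i]; zt=np.percentile(q[:,2],90)
        top=l==i
        v,u=np.nonzero(top); X=np.array([ray(a,b,17,K,T)[:2] for a,b in zip(u,v)])
        r=cv2.minAreaRect(X.astype(np.float32))
        print(c[i].round(1),st[i,4],"med",np.median(q,0).round(1),"z90",zt.round(1),"rect@17",np.round(r[0],1),np.round(r[1],1),round(r[2],1))
    t=cv2.inRange(hsv,(80,80,40),(100,255,255))>0
    for zz in((178,187),):
        q=P[t&(P[...,2]>zz[0])&(P[...,2]<zz[1])]
        if len(q)>10:
            vx,vy,x0,y0=cv2.fitLine(q[:,:2].astype(np.float32),cv2.DIST_HUBER,0,.01,.01).ravel()
            s=(q[:,:2]-[x0,y0])@[vx,vy]
            print("front top",len(q),np.degrees(np.arctan2(vy,vx)).round(2),"ends",np.round([x0+vx*s.min(),y0+vy*s.min()],1),np.round([x0+vx*s.max(),y0+vy*s.max()],1))
    # white top, roof
    w=(P[...,2]>188)&(P[...,2]<199)&(P[...,0]>300); r=cv2.minAreaRect(P[w][:,:2].astype(np.float32)); print("top plate",r, np.median(P[w],0))
    w=(P[...,2]>284)&(P[...,0]>450)&(hsv[...,2]<130)&(abs(P[...,1])<300)&(P[...,2]<300); r=cv2.minAreaRect(P[w][:,:2].astype(np.float32)); print("roof",cv2.boxPoints(r).round(1).tolist(),np.median(P[w],0))
    if n=="top":
        save("c0.png",cv2.resize(im[165:290,110:345],None,fx=3.4,fy=3.4,interpolation=cv2.INTER_CUBIC))
```

```text
top
[252.4 187. ] 326 med [654.9 111.3 176.4] z90 179.2 rect@17 [685.5 119.5] [52.7 67.2] 5.2
[134.2 208.6] 107 med [604.7 499.5  23.8] z90 28.0 rect@17 [611.8 503.6] [25.1 76. ] 69.7
[167.2 220.3] 212 med [572.1 389.4  33. ] z90 37.3 rect@17 [573.1 392.5] [104.2  33.5] 19.5
[204.9 219.4] 117 med [577.5 270.6  23.3] z90 27.6 rect@17 [576.7 271.4] [76. 23.] 4.9
front top 343 -85.21 ends [615.  185.5] [ 639.4 -105.5]
top plate ((758.6443481445312, 49.964019775390625), (270.15374755859375, 300.52520751953125), 4.714309215545654) [684.48802612 -61.02327386 194.48808056]
roof [[654.2000122070312, 197.0], [675.0, -52.29999923706055], [865.4000244140625, -36.5], [844.7000122070312, 212.8000030517578]] [756.88622279  80.61260159 292.41421022]
scene
[235.9 235.7] 458 med [656.8 111.7 175.7] z90 178.2 rect@17 [688.4  73.8] [55.5 68.9] 4.3
[245.  316.3] 227 med [576.5 269.6  22.1] z90 26.1 rect@17 [577.5 268.4] [79.1 26.6] 1.6
[228.  361.7] 464 med [572.3 388.2  31.4] z90 35.2 rect@17 [573.4 388.3] [109.2  36.1] 18.2
[195.9 399.7] 261 med [610.3 498.2  22.5] z90 26.0 rect@17 [611.7 498.4] [24.8 78.2] 67.9
front top 560 -85.3 ends [615.8 185.3] [ 639.9 -107.7]
top plate ((761.0318603515625, 48.42240905761719), (264.40875244140625, 301.1461486816406), 4.672947406768799) [674.628524    10.3600771  193.58859355]
roof [[655.2000122070312, 195.89999389648438], [675.4000244140625, -52.79999923706055], [865.5, -37.400001525878906], [845.2999877929688, 211.3000030517578]] [757.75788169  88.57253027 291.66901371]
```

View pics/c0.png

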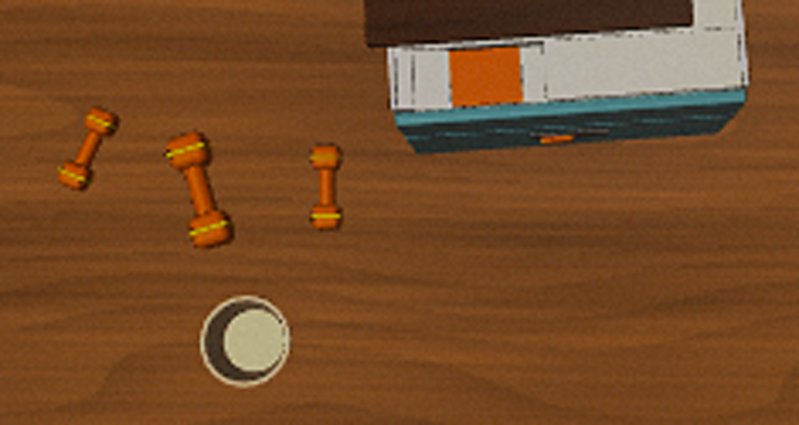

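The large one at (168,220) measures about 109 x 36 mm, matching the 110 long rattle. The other two are about 77 mm long, so this is the one meant: centre (573,389), axis about 18.7°. The unit's yaw is about 4.75°, and the front's back-face middle is about (633.5,39.5). The catch centre is about (650,111,176).

With the tool pointing down and fully open, one finger can hook in the gap while the body stays short of the roof.

```bash
python3 -m jog '85 .0327 .06 0 .0193;85 .0327 .06 0 .0193;85 .0327 .06 0 .0193;85 .0327 .06 0 .0193;85 .0327 .06 0 .0193;85 .0327 .06 0 .0193;85 .0327 .06 0 .0193;85 .0327 .06 0 .0193;85 .0327 .06 0 .0193;85 .0327 .06 0 .0193'
python3 -m jog '85 .0327 .06 0 .0193;85 .0327 .06 0 .0193;85 .0327 .06 0 .0193;85 .0327 .06 0 .0193;85 .0327 .06 0 .0193;85 .0327 .06 0 .0193;85 .0327 .06 0 .0193;85 .0327 .06 0 .0193;85 .0327 .06 0 .0193;85 .0327 .06 0 .0193'
python3 -m jog '85 0 0 0 0;85 0 0 0 0'
python3 - <<'E'
from h import *
s=observe(); M=R.from_rotvec(s["orientation"]).as_matrix(); print(s["time"],s["tool_pos"].round(1),"tooly deg",np.degrees(np.arctan2(M[1,1],M[0,1])).round(2),s["qpos"].round(2))
im,d,K,T=look("wrist"); save("w1.png",im); P=cloud(d,K,T)
hsv=cv2.cvtColor(im,cv2.COLOR_RGB2HSV)
m=(cv2.inRange(hsv,(5,200,150),(20,255,255))>0)&(P[...,2]>160)&(P[...,2]<200)
u=np.array([.9966,.0828]);v=np.array([-.0828,.9966]);o=np.array([633.5,39.5])
q=P[m]; print(m.sum(),"catch z",np.median(q[:,2]) if len(q) else 0); 
if len(q): a=(q[:,:2]-o); print("rel x",np.percentile(a@u,[2,50,98]).round(1),"rel y",np.percentile(a@v,[2,50,98]).round(1))
t=(cv2.inRange(hsv,(80,80,40),(100,255,255))>0)&(P[...,2]>178)&(P[...,2]<188)
q=P[t]; a=q[:,:2]-o; print("front",t.sum()); 
if len(q): print(np.percentile(a@u,[2,50,98]).round(1),np.percentile(a@v,[2,50,98]).round(1),np.median(q[:,2]))
E
```

```text
time: 0.93
tool_pos: [400.0, -195.1, 210.0]
orientation: [-2.716, -1.579, 0.0]
force: [0.5, -0.7, 0.0]
grip_width: 0.997
grip_force: 0.0
time: 1.77
tool_pos: [563.5, 105.0, 209.8]
orientation: [-2.12, -2.318, 0.001]
force: [0.3, -0.8, -0.5]
grip_width: 0.997
grip_force: 0.0
time: 1.93
tool_pos: [563.1, 104.5, 209.2]
orientation: [-2.121, -2.316, 0.002]
force: [-0.6, -0.6, -0.7]
grip_width: 0.998
grip_force: 0.0
1.9333 [563.1 104.5 209.2] tooly deg 5.03 [0.12 0.35 1.45 0.   1.34 0.03]
5598 catch z 176.8471179756034
rel x [ 4.1 27.9 50.9] rel y [39.7 70.  96. ]
front 4851
[-12.7  -7.9  -1.7] [-38.6  70.  142. ] 184.47888509062378
```

View pics/w1.png

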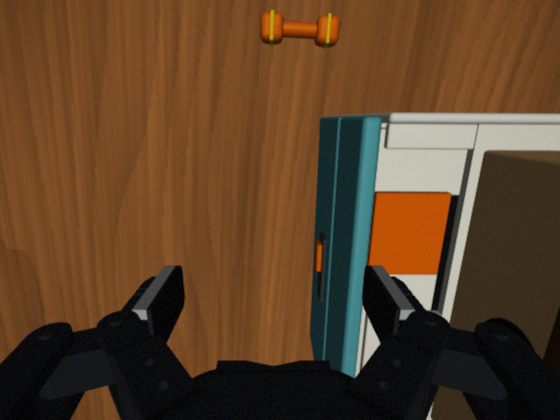

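The wrist view shows the catch plate at (410,235), just beyond the right finger. It lies at rel x 4–51 and rel y 40–96, z 177, as predicted. The knuckles spread wider than the fingertips, so I'll measure that from depth before going under the roof.

Run:
```python
from h import *
im,d,K,T=look("wrist"); c=calibration("wrist"); H=np.array(c["hand_eye"]); Q=cloud(d,K,H)
m=(d>0)&(Q[...,2]<-5)&(im.max(-1)<150)
for lo in range(-140,0,10):
    q=Q[m&(Q[...,2]>=lo)&(Q[...,2]<lo+10)]
    if len(q)>8: print(lo,len(q),"y",np.percentile(q[:,1],[1,99]).round(0),"x",np.percentile(q[:,0],[1,99]).round(0))
```

```text
-130 219 y [-21.  22.] x [18. 20.]
-120 7707 y [-60.  63.] x [ 8. 19.]
-110 13786 y [-67.  70.] x [-2. 16.]
-100 10126 y [-72.  72.] x [-12.  16.]
-90 8287 y [-72.  72.] x [-12.  12.]
-80 2140 y [-64. 100.] x [-12.  12.]
-70 1664 y [-55.  55.] x [-11.  10.]
-60 2066 y [-56. 120.] x [-28.  10.]
-50 3589 y [-54. 121.] x [-27.  34.]
-40 3607 y [-43. 121.] x [-26.  56.]
-30 3083 y [117. 123.] x [-99.  57.]
-20 2936 y [118. 130.] x [-111.   57.]
-10 1465 y [119. 136.] x [-119.   57.]
```

Run:
```python
from h import *
im,d,K,T=look("wrist"); c=calibration("wrist"); H=np.array(c["hand_eye"]); Q=cloud(d,K,H)
for sg in(-1,1):
  for lo in range(-130,-5,5):
    m=(d>0)&(sg*Q[...,1]>20)&(sg*Q[...,1]<90)&(Q[...,2]>=lo)&(Q[...,2]<lo+5)&(abs(Q[...,0])<30)
    q=Q[m]
    if len(q)>4: print(sg,lo,len(q),"|y|",np.percentile(sg*q[:,1],[0,2,98,100]).round(1),"x",np.percentile(q[:,0],[1,99]).round(0))
```

```text
-1 -125 17 |y| [20.3 20.3 22.7 22.9] x [18. 18.]
-1 -120 465 |y| [20.  20.2 27.9 28.5] x [13. 18.]
-1 -115 1313 |y| [20.  20.4 60.8 62.4] x [ 7. 17.]
-1 -110 2101 |y| [20.  20.6 64.5 66.5] x [ 2. 16.]
-1 -105 2238 |y| [20.  23.5 68.4 71. ] x [-4. 16.]
-1 -100 1842 |y| [26.  27.8 71.6 73.4] x [-11.  16.]
-1 -95 2522 |y| [29.9 33.  72.3 74. ] x [-13.  15.]
-1 -90 3117 |y| [36.8 39.6 72.3 74.4] x [-13.  12.]
-1 -85 1050 |y| [38.6 40.5 71.7 74. ] x [ 5. 12.]
-1 -80 334 |y| [42.5 43.8 64.9 66.3] x [ 5. 12.]
-1 -75 433 |y| [41.5 42.2 51.  54.2] x [-1. 10.]
-1 -70 380 |y| [41.9 42.1 55.1 56.1] x [-6. 10.]
-1 -65 454 |y| [41.9 42.2 55.5 56.1] x [-12.  10.]
-1 -60 418 |y| [42.  42.2 55.7 56.5] x [-12.  10.]
-1 -55 357 |y| [42.1 42.1 55.7 56.5] x [-12.  10.]
-1 -50 325 |y| [41.8 42.2 55.6 56.1] x [-12.  10.]
-1 -45 274 |y| [42.1 42.2 54.1 55.6] x [-12.  10.]
-1 -40 145 |y| [42.1 42.3 47.7 48.8] x [-12.  10.]
1 -125 16 |y| [20.  20.  21.9 22. ] x [18. 19.]
1 -120 486 |y| [20.  20.2 28.2 59.9] x [13. 18.]
1 -115 1553 |y| [20.  20.5 63.9 65.7] x [ 7. 16.]
1 -110 2338 |y| [20.  20.8 67.8 70. ] x [ 2. 16.]
1 -105 2401 |y| [20.1 23.5 71.2 73.1] x [-4. 16.]
1 -100 1881 |y| [20.9 28.  72.  73.1] x [-11.  16.]
1 -95 2542 |y| [29.8 33.  72.3 73.9] x [-13.  15.]
1 -90 3100 |y| [36.9 39.4 72.2 74.4] x [-12.  12.]
1 -85 1030 |y| [38.9 40.7 71.4 74.5] x [ 5. 12.]
1 -80 357 |y| [42.7 43.5 64.9 65.7] x [ 5. 12.]
1 -75 423 |y| [41.7 42.1 50.3 54.1] x [-1. 10.]
1 -70 384 |y| [41.6 42.  54.8 56.3] x [-7. 10.]
1 -65 448 |y| [41.9 42.1 55.8 56.6] x [-12.  10.]
1 -60 424 |y| [41.9 42.1 55.6 56.2] x [-12.  10.]
1 -55 358 |y| [41.9 42.1 55.6 56.2] x [-12.  10.]
1 -50 329 |y| [41.8 42.  55.3 56. ] x [-12.  10.]
1 -45 270 |y| [41.9 42.1 54.6 56.5] x [-12.  10.]
1 -40 144 |y| [41.8 42.1 47.8 49. ] x [-12.  10.]
```

```bash
python3 -m jog '85 .0247 .002 0 0;85 .0247 .002 0 0;85 0 0 0 0'
python3 -m jog '85 0 0 -.012 0;85 0 0 -.012 0;85 0 0 -.012 0;85 0 0 0 0'
python3 -m jog '85 0 0 -.01 0;85 0 0 -.008 0;85 0 0 0 0'
python3 - <<'E'
from h import *
s=observe(); u=np.array([.9966,.0828]);v=np.array([-.0828,.9966]);o=np.array([633.5,39.5])
print((s["tool_pos"][:2]-o)@u,(s["tool_pos"][:2]-o)@v,s["tool_pos"],s["force"].round(2))
im,d,K,T=look("scene"); save("s2.png",cv2.resize(im[150:330,120:330],None,fx=3,fy=3)); im,d,K,T=look("wrist"); save("w2.png",im)
print(calibration("wrist")["hand_eye"][:3,3])
E
```

```text
time: 2.33
tool_pos: [588.7, 104.3, 210.2]
orientation: [2.126, 2.312, 0.001]
force: [-0.8, 0.4, -0.4]
grip_width: 0.998
grip_force: 0.1
time: 2.67
tool_pos: [586.8, 104.7, 191.0]
orientation: [-2.125, -2.313, 0.002]
force: [0.5, -0.6, -0.5]
grip_width: 0.997
grip_force: 0.0
time: 2.92
tool_pos: [587.4, 105.1, 182.1]
orientation: [-2.124, -2.314, 0.002]
force: [-0.1, 0.3, 0.1]
grip_width: 0.996
grip_force: 0.0
-40.46997374306557 69.18908665922065 [587.44187211 105.0985086  182.12922434] [-0.13  0.25  0.11]
[ 7.27629879e+01  1.61647850e-01 -1.64757328e+02]
```

View pics/w2.png

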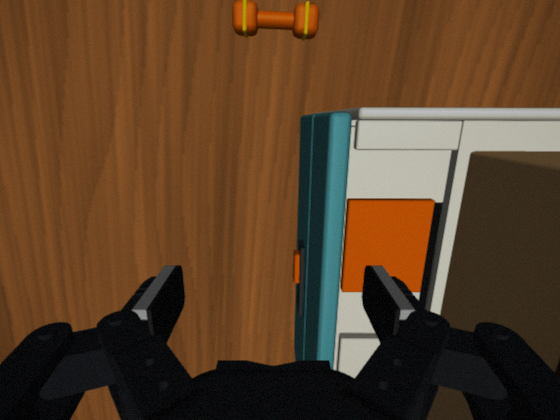

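The wrist view shows the finger tip (365–395, row 265–310) just behind the teal front's back edge (col ~350) and in line with the catch. I'll go down in small steps and watch the force.

```bash
for i in 1; do
python3 -m jog '85 0 0 -.01 0;85 0 0 -.006 0;85 0 0 0 0' | grep -E 'pos|force:'
python3 -m jog '85 0 0 -.006 0;85 0 0 0 0' | grep -E 'pos|force:'
python3 -m jog '85 0 0 -.006 0;85 0 0 0 0' | grep -E 'pos|force:'
python3 -m jog '85 0 0 -.006 0;85 0 0 0 0' | grep -E 'pos|force:'
done
```

```text
tool_pos: [587.5, 105.3, 174.2]
force: [-0.1, -0.1, 0.3]
grip_force: 0.0
tool_pos: [587.7, 105.3, 171.5]
force: [-0.7, -0.5, -0.0]
grip_force: 0.0
tool_pos: [587.7, 105.3, 168.6]
force: [-0.7, -0.1, -0.0]
grip_force: 0.0
tool_pos: [587.7, 105.3, 165.5]
force: [-1.2, 0.4, 0.6]
grip_force: 0.0
```

```bash
python3 -m jog '85 0 0 -.006 0;85 0 0 0 0' | grep -E 'pos|force:'
python3 -m jog '85 0 0 -.006 0;85 0 0 0 0' | grep -E 'pos|force:'
python3 -m jog '85 0 0 -.006 0;85 0 0 0 0' | grep -E 'pos|force:'
python3 - <<'E'
from h import *
im,d,K,T=look("wrist"); P=cloud(d,K,T); hsv=cv2.cvtColor(im,cv2.COLOR_RGB2HSV)
m=(cv2.inRange(hsv,(5,200,150),(20,255,255))>0)&(P[...,2]>150)&(P[...,2]<200); print(m.sum(),np.median(P[m],0))
E
```

```text
tool_pos: [587.7, 105.3, 162.5]
force: [1.0, -0.0, 0.2]
grip_force: 0.0
tool_pos: [587.7, 105.3, 159.5]
force: [-0.6, -0.1, 0.1]
grip_force: 0.0
tool_pos: [587.7, 105.3, 156.5]
force: [0.2, -0.1, -0.2]
grip_force: 0.0
7242 [658.36113048 118.94789205 176.85995563]
```

```bash
python3 -m jog '85 0 0 -.006 0;85 0 0 -.006 0;85 0 0 0 0' | grep -E 'pos|force:'
python3 -m jog '85 0 0 -.006 0;85 0 0 0 0' | grep -E 'pos|force:'
python3 -m jog '85 0 0 -.006 0;85 0 0 0 0' | grep -E 'pos|force:'
python3 -m jog '85 0 0 -.006 0;85 0 0 0 0' | grep -E 'pos|force:'
python3 - <<'E'
from h import *
im,d,K,T=look("wrist"); P=cloud(d,K,T); hsv=cv2.cvtColor(im,cv2.COLOR_RGB2HSV)
m=(cv2.inRange(hsv,(5,200,150),(20,255,255))>0)&(P[...,2]>150)&(P[...,2]<200); print(m.sum(),np.median(P[m],0))
im,d,K,T=look("scene"); save("s3.png",cv2.resize(im[130:310,120:330],None,fx=3,fy=3))
E
```

```text
tool_pos: [587.6, 105.2, 150.3]
force: [0.8, 0.1, -1.6]
grip_force: 0.0
tool_pos: [587.7, 105.2, 147.5]
force: [-0.8, -0.3, -0.4]
grip_force: 0.0
tool_pos: [587.7, 105.3, 144.6]
force: [-0.2, -0.2, -0.9]
grip_force: 0.0
tool_pos: [587.8, 105.2, 141.7]
force: [0.8, -0.2, 1.6]
grip_force: 0.7
7705 [660.06529891 121.28761769 176.73961655]
```

View pics/s3.png

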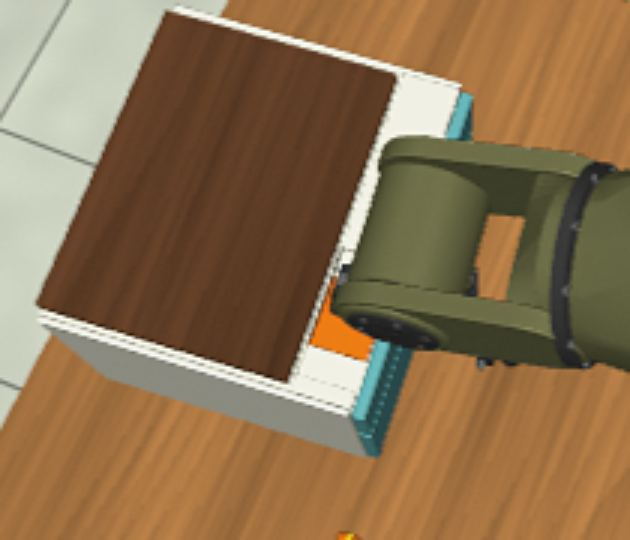

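Contact begins at TCP z ≈ 141.7. The scene crop shows the catch still visible beside the wrist, with nothing touching the roof. Next I press about 9 mm.

```bash
python3 -m jog '85 0 0 -.006 0;85 0 0 0 0' | grep -E 'pos|force:'
python3 -m jog '85 0 0 -.006 0;85 0 0 0 0' | grep -E 'pos|force:'
python3 -m jog '85 0 0 -.007 0;85 0 0 0 0' | grep -E 'pos|force:'
python3 - <<'E'
from h import *
im,d,K,T=look("wrist"); P=cloud(d,K,T); hsv=cv2.cvtColor(im,cv2.COLOR_RGB2HSV)
m=(cv2.inRange(hsv,(5,200,150),(20,255,255))>0)&(P[...,2]>150)&(P[...,2]<200); print(m.sum(),np.median(P[m],0))
E
```

```text
tool_pos: [587.9, 105.3, 138.8]
force: [0.8, 0.1, 2.6]
grip_force: 1.0
tool_pos: [587.9, 105.3, 135.8]
force: [0.4, 1.0, 2.0]
grip_force: 1.4
tool_pos: [587.8, 105.3, 132.1]
force: [0.7, -0.3, 3.7]
grip_force: 1.8
8258 [663.00668075 120.55553823 167.2143895 ]
```

The catch is pressed about 9.6 mm with 3.7 N. I'll pull along -u.

```bash
python3 -m jog '85 -.012 -.001 0 0;85 -.012 -.001 0 0;85 -.012 -.001 0 0;85 -.012 -.001 0 0;85 -.012 -.001 0 0;85 0 0 0 0' | grep -E 'pos|force:'
python3 - <<'E'
from h import *
u=np.array([.9966,.0828]);o=np.array([633.5,39.5])
im,d,K,T=look("wrist"); P=cloud(d,K,T); hsv=cv2.cvtColor(im,cv2.COLOR_RGB2HSV)
m=(cv2.inRange(hsv,(5,200,150),(20,255,255))>0)&(P[...,2]>150)&(P[...,2]<200); print(m.sum(),np.median(P[m],0))
t=(cv2.inRange(hsv,(80,80,40),(100,255,255))>0)&(P[...,2]>178)&(P[...,2]<188); print(np.percentile((P[t][:,:2]-o)@u,[2,50,98]))
E
```

```text
tool_pos: [556.7, 102.7, 132.7]
force: [-0.8, 0.8, 3.9]
grip_force: 1.8
9735 [635.90312663 116.99664455 167.8773918 ]
[-43.48907869 -38.56814238 -32.38882201]
```

The drawer has come about 30 mm. I'll keep pulling.

```bash
python3 -m jog '85 -.016 -.0013 0 0;85 -.016 -.0013 0 0;85 -.016 -.0013 0 0;85 -.016 -.0013 0 0;85 -.016 -.0013 0 0;85 -.016 -.0013 0 0;85 -.016 -.0013 0 0;85 -.016 -.0013 0 0;85 -.016 -.0013 0 0;85 -.016 -.0013 0 0' | grep -E 'pos|force:'
python3 -m jog '85 -.016 -.0013 0 0;85 -.016 -.0013 0 0;85 -.016 -.0013 0 0;85 -.016 -.0013 0 0;85 -.006 0 0 0;85 0 0 0 0' | grep -E 'pos|force:'
python3 - <<'E'
from h import *
u=np.array([.9966,.0828]);o=np.array([633.5,39.5])
im,d,K,T=look("wrist"); P=cloud(d,K,T); hsv=cv2.cvtColor(im,cv2.COLOR_RGB2HSV)
t=(cv2.inRange(hsv,(80,80,40),(100,255,255))>0)&(P[...,2]>178)&(P[...,2]<188); print(np.percentile((P[t][:,:2]-o)@u,[2,50,98]))
E
```

```text
tool_pos: [477.1, 96.2, 132.6]
force: [1.9, -0.8, 3.8]
grip_force: 1.8
tool_pos: [442.0, 93.6, 132.6]
force: [-0.6, -2.2, 3.7]
grip_force: 1.8
[-157.63772409 -152.75648807 -146.55320595]
```

Opened about 145 mm. I'll lift out, then go above the rattle.

```bash
python3 -m jog '85 0 0 .02 0;85 0 0 .03 0;85 0 0 .04 0;85 0 0 .05 0;85 0 0 .05 0;85 0 0 0 0' | grep -E 'pos|force:'
python3 -m jog '85 .0218 .0492 0 -.0353;85 .0218 .0492 0 -.0353;85 .0218 .0492 0 -.0353;85 .0218 .0492 0 -.0353;85 .0218 .0492 0 -.0353;85 .0218 .0492 0 -.0353;85 .0218 .0492 0 -.0353;85 .0218 .0492 0 -.0353;85 .0218 .0492 0 -.0353;85 .0218 .0492 0 -.0353' | grep -E 'pos|force:'
python3 -m jog '85 .0218 .0492 0 -.0353;85 .0218 .0492 0 -.0353;85 0 0 0 0;85 0 0 0 0' | grep -E 'pos|force:'
cat > rat.py <<'E'
from h import *
s=observe(); M=R.from_rotvec(s["orientation"]).as_matrix(); print(s["time"],s["tool_pos"].round(1),"tooly",np.degrees(np.arctan2(M[1,1],M[0,1])).round(2))
im,d,K,T=look("wrist"); P=cloud(d,K,T); hsv=cv2.cvtColor(im,cv2.COLOR_RGB2HSV)
m=cv2.inRange(hsv,(5,200,100),(32,255,255)); m=cv2.morphologyEx(m,cv2.MORPH_CLOSE,np.ones((5,5)))
k,l,st,c=cv2.connectedComponentsWithStats(m)
for i in range(1,k):
    if st[i,4]<400: continue
    q=P[(l==i)&(d>0)]; r=cv2.minAreaRect(q[:,:2].astype(np.float32)); b=cv2.boxPoints(r)
    e=max([b[1]-b[0],b[2]-b[1]],key=np.linalg.norm)
    print(c[i].round(0),st[i,4],"c",np.round(r[0],1),"size",np.round(r[1],1),"axis",np.degrees(np.arctan2(e[1],e[0])).round(1),"z98",np.percentile(q[:,2],98).round(1))
E
python3 rat.py
```

```text
tool_pos: [444.3, 94.1, 232.3]
force: [0.2, -0.0, 1.0]
grip_force: 0.0
tool_pos: [552.0, 341.1, 227.2]
force: [0.1, -0.9, -0.2]
grip_force: 0.0
tool_pos: [573.3, 389.8, 226.1]
force: [0.4, -0.6, 0.6]
grip_force: 0.0
9.3167 [573.3 389.8 226.1] tooly -71.23
[195. 121.] 1239 c [607.5 497.4] size [26.4 85.6] axis -22.5 z98 27.1
[274. 182.] 2100 c [566.5 383.6] size [120.5  39.8] axis 18.0 z98 36.1
[364. 208.] 1138 c [572.4 262.1] size [86.4 38.9] axis 2.6 z98 26.8
```

```bash
cat >> rat.py <<'E'
print("top faces only, and top-cam for the same")
def tops(P,mask):
    q=P[mask&(P[...,2]>30)&(P[...,2]<39)&(np.hypot(P[...,0]-573,P[...,1]-389)<75)][:,:2].astype(np.float32)
    r=cv2.minAreaRect(q); print(len(q),np.round(r[0],1),np.round(r[1],1),np.round(r[2],1),q.mean(0))
tops(P,m>0)
E
python3 rat.py | tail -2; sed -i 's/tops(P,m>0)/for n in ("top0","scene0"):\n    z=np.load(n+".npz"); P=cloud(z["d"],z["K"],z["T"]); tops(P,P[...,0]>0)/' rat.py; python3 rat.py | tail -2
```

```text
top faces only, and top-cam for the same
1321 [571.6 386.6] [106.6  36.7] 18.8 [575.1558  388.31726]
171 [571.7 387.8] [107.   36.4] 17.5 [570.2545  387.67084]
286 [571.9 387.3] [106.8  35.4] 18.3 [571.05133 386.75552]
```

```bash
python3 -m jog '40 -.0032 -.005 -.06 0;40 0 0 -.06 0;40 0 0 -.04 0;40 0 0 0 0;40 0 0 0 0;40 0 0 0 0' | grep -E 'pos|force:|width'
cat > tip.py <<'E'
from h import *
im,d,K,T=look("wrist"); c=calibration("wrist"); H=np.array(c["hand_eye"]); Q=cloud(d,K,H); hsv=cv2.cvtColor(im,cv2.COLOR_RGB2HSV)
g=(d>0)&(hsv[...,1]<60)&(abs(Q[...,0])<14)&(abs(Q[...,1])<60)&(Q[...,2]<30)&(cloud(d,K,T)[...,2]>8)
for lo in range(-80,30,5):
    q=Q[g&(Q[...,2]>=lo)&(Q[...,2]<lo+5)]
    if len(q)>4: print(lo,len(q),"|y|",np.percentile(abs(q[:,1]),[2,98]).round(1),"zmax",q[:,2].max().round(1))
E
python3 tip.py; python3 rat.py | head -5
```

```text
tool_pos: [572.7, 386.4, 150.0]
force: [0.7, 0.4, 0.3]
grip_width: 0.472
grip_force: 0.0
-80 3121 |y| [21.8 51.5] zmax -75.0
-75 634 |y| [20.5 50.5] zmax -70.0
-70 327 |y| [20.4 42.8] zmax -65.0
-65 727 |y| [18.5 27.9] zmax -60.0
-60 281 |y| [18.5 27.5] zmax -55.0
-55 299 |y| [18.5 34. ] zmax -50.0
-50 277 |y| [18.6 34.4] zmax -45.0
-45 287 |y| [18.6 33.9] zmax -40.0
-40 232 |y| [18.6 33.7] zmax -35.0
-35 156 |y| [18.5 33. ] zmax -30.1
-30 43 |y| [18.6 27.2] zmax -25.4
10.0167 [572.8 386.5 150.2] tooly -71.34
[172. 121.] 1966 c [606.7 497.7] size [27.4 87.8] axis -23.1 z98 26.9
[271. 197.] 3225 c [565.2 383.1] size [122.8  41.8] axis 16.7 z98 36.3
[382. 229.] 1773 c [572.1 261.1] size [88.1 41.3] axis 2.2 z98 26.7
top faces only, and top-cam for the same
```

The pads really end about 25 mm behind the TCP at a 40 mm opening, and about 36 mm when fully open. This agrees with the catch contact. So I'll go down to TCP z ≈ -17, which puts the tips about 8 mm above the table.

```bash
python3 -m jog '40 -.001 .001 -.06 0;40 -.001 .001 -.06 0;40 0 0 -.06 0;40 0 0 -.06 0;40 0 0 -.03 0;40 0 0 -.02 0;40 0 0 0 0;40 0 0 0 0' | grep -E 'pos|force:|width'
python3 -m jog '40 0 0 -.01 0;40 0 0 -.01 0;40 0 0 -.01 0;40 0 0 0 0' | grep -E 'pos|force:|width'
python3 - <<'E'
from h import *
im,d,K,T=look("wrist"); save("w3.png",im)
E
```

```text
tool_pos: [571.8, 387.8, 4.2]
force: [-0.2, 0.1, 1.3]
grip_width: 0.467
grip_force: 0.0
tool_pos: [570.7, 387.2, -13.3]
force: [-0.2, -0.6, 0.0]
grip_width: 0.468
grip_force: 0.0
```

View pics/w3.png

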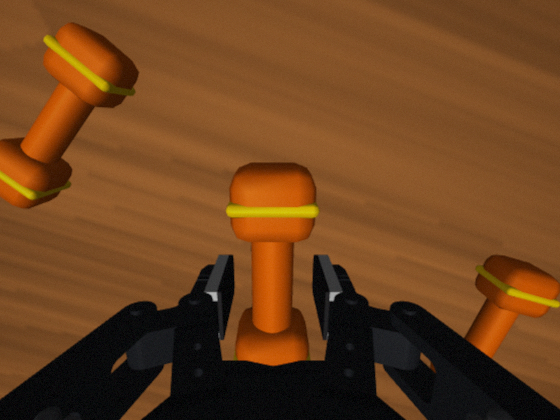

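The wrist view shows the handle (272,280) centred between the pads at cols 225 and 320, with the heads clear. I'll go down 3 mm more, close and lift a little.

```bash
python3 -m jog '40 0 0 -.007 0;36 0 0 0 0;28 0 0 0 0;22 0 0 0 0;15 0 0 0 0;10 0 0 0 0;10 0 0 0 0;10 0 0 0 0' | grep -E 'pos|force:|width'
python3 -m jog '10 0 0 .02 0;10 0 0 .04 0;10 0 0 .04 0;10 0 0 0 0' | grep -E 'pos|force:|width'
python3 tip.py; python3 rat.py | tail -n +1 | head -4
```

```text
tool_pos: [571.2, 387.5, -15.5]
force: [-0.8, -0.8, 4.0]
grip_width: 0.209
grip_force: 58.8
tool_pos: [572.7, 388.4, 39.0]
force: [0.3, 1.0, 0.8]
grip_width: 0.211
grip_force: 58.7
-80 3274 |y| [11.9 42.7] zmax -75.0
-75 718 |y| [ 9.9 41.8] zmax -70.0
-70 553 |y| [ 9.2 35. ] zmax -65.0
-65 244 |y| [ 8.  26.3] zmax -60.0
-60 637 |y| [ 7.5 16. ] zmax -55.0
-55 244 |y| [ 7.5 22.9] zmax -50.0
-50 250 |y| [ 7.5 22.6] zmax -45.0
-45 245 |y| [ 7.6 23.1] zmax -40.0
-40 175 |y| [ 8.7 23. ] zmax -35.0
-35 136 |y| [ 9.1 22.3] zmax -30.0
-30 54 |y| [ 9.1 16.7] zmax -26.4
12.1667 [572.  388.   36.9] tooly -71.34
[113. 121.] 4969 c [605.8 498.4] size [34.  90.4] axis -30.2 z98 27.0
[273. 253.] 11031 c [582.4 388.3] size [88.4 59. ] axis 0.3 z98 88.7
[448. 278.] 3342 c [584.8 282.7] size [129.9  72.1] axis 72.5 z98 26.7
```

Held, with a pad width of about 18–20 mm and 59 N grip. The rattle's centre is 32.5 mm above the TCP. I'll lift and carry it to above drawer_in (561,-17).

```bash
python3 -m jog '10 0 0 .07 0;10 0 0 .075 0;10 0 0 .075 0;10 0 0 .075 0;10 0 0 .075 0;10 0 0 .02 0;10 0 0 0 0' | grep -E 'pos|force:|width'
python3 -m jog '10 -.002 -.06 0 -.007;10 -.002 -.07 0 -.007;10 -.002 -.07 0 -.007;10 -.002 -.07 0 -.007;10 -.002 -.07 0 -.007;10 -.002 -.07 0 -.007;10 -.002 -.07 0 -.007;10 -.002 -.07 0 -.007;10 -.002 -.07 0 -.007;10 -.002 -.07 0 -.007' | grep -E 'pos|force:|width'
python3 -m jog '10 -.002 -.07 0 -.007;10 0 -.05 0 0;10 0 0 0 0;10 0 0 0 0' | grep -E 'pos|force:|width'
cat > dr.py <<'E'
from h import *
s=observe(); M=R.from_rotvec(s["orientation"]).as_matrix(); print(s["time"],s["tool_pos"].round(1),"tooly",np.degrees(np.arctan2(M[1,1],M[0,1])).round(2))
u=np.array([.9966,.0828]);v=np.array([-.0828,.9966]);o=np.array([633.5,39.5])
for n in("top","scene","wrist"):
    im,d,K,T=look(n); P=cloud(d,K,T); hsv=cv2.cvtColor(im,cv2.COLOR_RGB2HSV)
    t=(cv2.inRange(hsv,(80,80,40),(100,255,255))>0)&(P[...,2]>178)&(P[...,2]<188); q=P[t][:,:2]-o
    if len(q)>20: print(n,len(q),"front rel x mid",np.median(q@u).round(1),np.percentile(q@v,[1,99]).round(0))
print("tcp rel",(s["tool_pos"][:2]-o)@u,(s["tool_pos"][:2]-o)@v)
save("d%d.png"%(s["time"]*100),im)
E
python3 dr.py; ls pics
```

```text
tool_pos: [571.7, 387.8, 232.1]
force: [0.1, -0.3, -1.3]
grip_width: 0.208
grip_force: 58.7
tool_pos: [560.0, 40.7, 226.6]
force: [0.7, 0.6, -0.6]
grip_width: 0.21
grip_force: 58.7
tool_pos: [559.4, -18.7, 226.9]
force: [0.5, -0.2, -1.4]
grip_width: 0.205
grip_force: 58.8
13.9667 [559.4 -18.7 226.9] tooly -85.32
top 174 front rel x mid -151.1 [ 18. 146.]
scene 436 front rel x mid -149.1 [-110.  145.]
wrist 1525 front rel x mid -149.1 [ 47. 143.]
tcp rel -78.70396471478858 -51.81444878281052
c0.png
d1396.png
s2.png
s3.png
scene0.png
top0.png
w1.png
w2.png
w3.png
```

The drawer is still open about 143 mm. I'll correct +3 mm in x and lower the rattle.

```bash
python3 -m jog '10 .006 .002 -.05 0;10 0 0 -.06 0;10 0 0 -.06 0;10 0 0 -.04 0;10 0 0 -.01 0;10 0 0 0 0;10 0 0 0 0' | grep -E 'pos|force:|width'
python3 -m jog '10 0 0 -.01 0;10 0 0 0 0;10 0 0 0 0' | grep -E 'pos|force:|width'
python3 -m jog '10 0 0 -.004 0;10 0 0 0 0' | grep -E 'pos|force:|width'
```

```text
tool_pos: [563.6, -16.1, 120.1]
force: [0.1, -0.2, -0.4]
grip_width: 0.212
grip_force: 58.8
tool_pos: [563.3, -16.6, 114.7]
force: [-0.5, 0.1, -0.4]
grip_width: 0.207
grip_force: 58.8
tool_pos: [563.0, -16.6, 112.1]
force: [0.2, -1.4, -1.1]
grip_width: 0.209
grip_force: 58.8
```

```bash
python3 -m jog '10 0 0 -.004 0;10 0 0 0 0' | grep -E 'pos|force:'
python3 -m jog '10 0 0 -.003 0;10 0 0 0 0' | grep -E 'pos|force:'
python3 -m jog '10 0 0 -.003 0;10 0 0 0 0' | grep -E 'pos|force:'
python3 -m jog '10 0 0 -.001 0;10 0 0 0 0' | grep -E 'pos|force:'
python3 -m jog '10 0 0 -.001 0;10 0 0 0 0' | grep -E 'pos|force:'
```

```text
tool_pos: [562.9, -16.6, 109.8]
force: [0.8, 0.4, 0.7]
grip_force: 58.8
tool_pos: [562.9, -16.6, 108.3]
force: [-0.7, 0.1, -0.4]
grip_force: 58.8
tool_pos: [563.0, -16.6, 106.8]
force: [0.3, 0.8, -0.4]
grip_force: 58.8
tool_pos: [563.0, -16.6, 106.5]
force: [-0.3, -1.2, 0.5]
grip_force: 58.8
tool_pos: [563.3, -16.6, 106.4]
force: [-0.6, 0.0, 2.8]
grip_force: 59.1
```

It touches the floor at z 106.4 with 2.8 N. I'll release and rise.

```bash
python3 -m jog '22 0 0 0 0;26 0 0 0 0;30 0 0 0 0;36 0 0 0 0;40 0 0 0 0;40 0 0 0 0' | grep -E 'pos|force:|width'
python3 -m jog '40 0 0 .02 0;40 0 0 .04 0;40 0 0 .06 0;40 0 0 .06 0;40 0 0 .06 0;40 0 0 0 0' | grep -E 'pos|force:|width'
python3 dr.py; ls -t pics | head -1
```

```text
tool_pos: [563.1, -16.6, 106.1]
force: [-0.6, 0.3, -0.1]
grip_width: 0.465
grip_force: 0.0
tool_pos: [564.8, -16.7, 233.2]
force: [-0.1, 0.9, 0.6]
grip_width: 0.466
grip_force: 0.0
16.95 [564.8 -16.7 233.2] tooly -85.19
top 170 front rel x mid -150.7 [ 21. 147.]
scene 438 front rel x mid -148.9 [-110.  145.]
wrist 2103 front rel x mid -149.1 [-85. 142.]
tcp rel -73.10020112036577 -50.3492354664892
d1695.png
```

View pics/d1695.png

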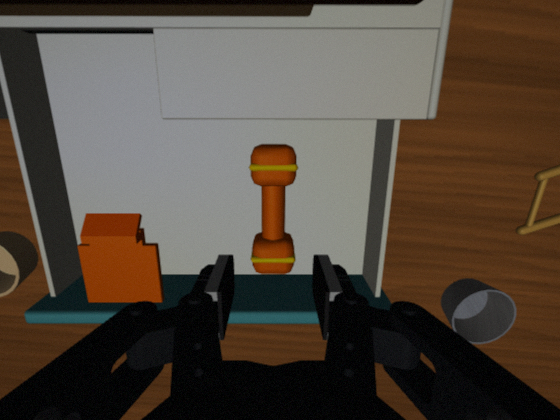

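The rattle lies flat inside at (272,208), clear of the catch, and the bystanders are in place. To push shut with good roof clearance I'll turn back 90°, open the fingers fully and push with the back of the leading finger.

```bash
python3 -m jog '85 -.0272 .0166 0 .0385;85 -.0272 .0166 0 .0385;85 -.0272 .0166 0 .0385;85 -.0272 .0166 0 .0385;85 -.0272 .0166 0 .0385;85 -.0272 .0166 0 .0385;85 -.0272 .0166 0 .0385;85 -.0272 .0166 0 .0385;85 -.0272 .0166 0 .0385;85 -.0272 .0166 0 .0385' | grep -E 'pos|force:|width'
python3 -m jog '85 -.0272 .0166 0 .0385;85 -.0272 .0166 0 .0385;85 -.0272 .0166 0 .0385;85 0 0 0 0;85 0 0 0 0' | grep -E 'pos|force:|width'
python3 dr.py
```

```text
tool_pos: [425.8, 66.7, 225.0]
force: [0.6, -0.1, 0.4]
grip_width: 1.0
grip_force: 0.0
tool_pos: [385.9, 91.4, 225.6]
force: [0.9, -0.9, 0.4]
grip_width: 0.995
grip_force: 0.0
18.35 [385.9  91.4 225.6] tooly 4.82
top 382 front rel x mid -150.9 [-144.  144.]
scene 490 front rel x mid -149.0 [-143.  144.]
wrist 3069 front rel x mid -153.3 [-27. 144.]
tcp rel -242.4853573125511 72.24513783194142
```

```bash
python3 -m jog '85 0 0 -.06 0;85 0 0 -.06 0;85 0 0 -.06 0;85 0 0 -.022 0;85 0 0 0 0;85 0 0 0 0' | grep -E 'pos|force:|width'
python3 -m jog '85 .018 .0015 0 0;85 .018 .0015 0 0;85 .018 .0015 0 0;85 .01 .001 0 0;85 .01 .001 0 0;85 .01 .001 0 0;85 0 0 0 0' | grep -E 'pos|force:|width'
python3 dr.py
```

```text
tool_pos: [386.5, 91.0, 125.1]
force: [0.8, -0.9, 0.1]
grip_width: 0.995
grip_force: 0.0
tool_pos: [429.1, 95.1, 125.1]
force: [-0.1, 0.4, 0.5]
grip_width: 0.998
grip_force: 0.0
19.5833 [429.1  95.1 125.1] tooly 4.89
top 343 front rel x mid -135.7 [-141.  143.]
scene 400 front rel x mid -133.9 [-143.  144.]
wrist 7413 front rel x mid -138.4 [ 73. 144.]
tcp rel -199.1438181247676 72.34275346509385
```

The drawer moves with the finger. I'll push on, then slow down for the last 15 mm.

```bash
python3 -m jog '85 .016 .0013 0 0;85 .016 .0013 0 0;85 .016 .0013 0 0;85 .016 .0013 0 0;85 .016 .0013 0 0;85 .016 .0013 0 0;85 .016 .0013 0 0;85 .016 .0013 0 0;85 .016 .0013 0 0;85 .016 .0013 0 0' | grep -E 'pos|force:|width'
python3 -m jog '85 .016 .0013 0 0;85 .016 .0013 0 0;85 .016 .0013 0 0;85 .008 .0007 0 0;85 .006 .0005 0 0;85 0 0 0 0' | grep -E 'pos|force:|width'
python3 -m jog '85 .006 .0005 0 0;85 .006 .0005 0 0;85 0 0 0 0' | grep -E 'pos|force:|width'
python3 dr.py
```

```text
tool_pos: [509.1, 101.6, 125.1]
force: [-2.2, 0.6, -0.1]
grip_width: 0.997
grip_force: 0.8
tool_pos: [539.7, 104.0, 125.0]
force: [-0.3, -0.5, 0.7]
grip_width: 0.995
grip_force: 0.0
tool_pos: [545.2, 104.5, 125.0]
force: [-1.5, 0.4, 0.6]
grip_width: 0.996
grip_force: 0.7
21.3167 [545.2 104.5 125. ] tooly 4.89
top 189 front rel x mid -20.3 [-146.    9.]
scene 312 front rel x mid -18.4 [-144.  145.]
wrist 7308 front rel x mid -22.6 [ 74. 144.]
tcp rel -82.66070855767171 72.08614628036327
```

```bash
python3 -m jog '85 .006 .0005 0 0;85 .006 .0005 0 0;85 0 0 0 0' | grep -E 'pos|force:'
python3 -m jog '85 .006 .0005 0 0;85 0 0 0 0' | grep -E 'pos|force:'
python3 -m jog '85 .004 .0003 0 0;85 0 0 0 0' | grep -E 'pos|force:'
python3 -m jog '85 .004 .0003 0 0;85 0 0 0 0' | grep -E 'pos|force:'
python3 dr.py
```

```text
tool_pos: [551.6, 105.1, 125.1]
force: [0.3, 0.1, -0.4]
grip_force: 0.0
tool_pos: [554.6, 105.4, 125.1]
force: [-0.6, 0.4, 0.1]
grip_force: 0.0
tool_pos: [556.5, 105.5, 125.1]
force: [-0.3, -0.6, 0.2]
grip_force: 0.1
tool_pos: [558.6, 105.7, 125.1]
force: [0.2, -0.6, 0.1]
grip_force: 0.0
22.2167 [558.6 105.7 125.1] tooly 4.89
top 187 front rel x mid -6.7 [-144.    8.]
scene 252 front rel x mid -6.0 [-145.  145.]
wrist 7323 front rel x mid -9.1 [ 74. 144.]
tcp rel -69.16224290950387 72.15214538985805
```

```bash
python3 -m jog '85 .004 .0003 0 0;85 0 0 0 0' | grep -E 'pos|force:'
python3 -m jog '85 .004 .0003 0 0;85 0 0 0 0' | grep -E 'pos|force:'
python3 - <<'E'
from h import *
for n in("wrist","scene"):
    im,d,K,T=look(n); P=cloud(d,K,T); hsv=cv2.cvtColor(im,cv2.COLOR_RGB2HSV)
    m=(cv2.inRange(hsv,(5,200,120),(20,255,255))>0)&(P[...,2]>155)&(P[...,2]<200); print(n,m.sum(),np.median(P[m],0) if m.any() else 0)
E
python3 dr.py
```

```text
tool_pos: [559.2, 105.7, 125.3]
force: [-13.3, -2.8, 7.0]
grip_force: 6.9
tool_pos: [559.3, 105.8, 125.4]
force: [-37.3, -3.4, 18.3]
grip_force: 19.0
wrist 9957 [655.65396145 118.81607263 176.89217083]
scene 395 [660.15516534 114.99228573 175.77724653]
22.8 [559.3 105.7 125.4] tooly 4.91
top 188 front rel x mid -6.1 [-144.   11.]
scene 246 front rel x mid -5.4 [-145.  146.]
wrist 7298 front rel x mid -8.4 [ 74. 145.]
tcp rel -68.43999796620548 72.16381919153173
```

Firm stop reached. The catch is at z 176.9, so it is up. I'll back off, rise and verify.

```bash
python3 -m jog '85 -.01 -.0008 0 0;85 -.03 -.0025 0 0;85 -.05 -.004 0 0;85 -.05 -.004 0 0;85 0 0 .05 0;85 0 0 .07 0;85 0 0 .07 0;85 0 0 0 0;85 0 0 0 0;85 0 0 0 0' | grep -E 'pos|force:'
python3 dr.py
python3 - <<'E'
from h import *
for n in("wrist","scene","top"):
    im,d,K,T=look(n); P=cloud(d,K,T); hsv=cv2.cvtColor(im,cv2.COLOR_RGB2HSV)
    m=(cv2.inRange(hsv,(5,200,120),(20,255,255))>0)&(P[...,2]>155)&(P[...,2]<200); print(n,m.sum(),np.median(P[m],0).round(1) if m.any() else 0)
    if n=="scene": save("fin.png",im)
E
```

```text
tool_pos: [492.1, 100.3, 219.6]
force: [0.3, -0.4, -0.2]
grip_force: 0.0
23.7833 [492.1 100.3 219.6] tooly 4.89
top 359 front rel x mid -6.2 [-141.  144.]
scene 567 front rel x mid -5.6 [-143.  144.]
wrist 4288 front rel x mid -9.1 [-88. 144.]
tcp rel -135.85431950907508 72.26716275577049
wrist 5328 [656.3 111.4 176.8]
scene 456 [656.7 111.5 175.7]
top 328 [655.1 111.3 176.5]
```

View pics/fin.png

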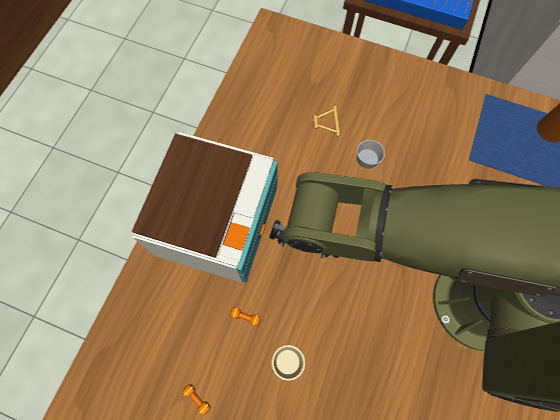

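The drawer is shut and the catch at (236,236) is back at its first position and height. The rattle is gone from the table. The cup (370,154), ramekin (288,362) and swing (328,121) have not moved, and the arm is clear of everything, so I'll hand in.

```bash
python3 -c "from cell import job_done; print(job_done())"
```

```text
the job is handed in; nothing more can be done
None
```

The orange rattle is lying in the upper drawer, the drawer is shut with its catch sprung back up, the cup, ramekin and swing are where they were, and I handed the job in at about 24 s of the 64 s allowed; no verdict came back.

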